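Clip the green tag's snap hook onto the lifting eye of the red stand

ROBOT

A 6-joint arm with a two-finger parallel gripper is mounted at the origin on the work surface. World frame = base frame: x ahead of the robot, y to its left, z up, the work surface at z = 0. Lengths are in m, angles in rad, forces in N, time in s.
With the tool pointing down it reaches from about 0.35 to 0.975 m from the base axis. Payload 4.9 kg.
Tool frame: the origin (TCP) lies at the very end of the fingers, on their centre line; the grasp point (between the pads) lies behind it (manip.grip_depth is the z of the grasp point in the tool frame, in m); z points along the fingers, y is the direction in which the jaws open and shut (so a half turn about z gives the same grasp; the last joint's range is limited). The gripper opens to 85 mm and grips with 20 to 120 N. Pads are 22 mm wide; open, the fingers measure 114 mm over their backs; the gripper's body (76 mm by 85 mm) begins 54 mm behind the grasp point. The pads swing forward as they close: fully open they stand 13 mm farther back than shut.
Start: joints at [-1.403, 0.053, 1.613, -0, 1.476, -0.119], TCP at [0.177, -0.599, 0.231] pointing down, gripper open.
Joint ranges: [-3.01, 3.01], [-1.01, 2.22], [0.06, 2.58], [-1.02, 4.17], [0.09, 2.62], [-3.14, 3.14]. Speed limits (rad/s): [2.57, 2.57, 3.14, 3.14, 3.14, 3.14].

INTERFACE

Orientations are given as a unit quaternion [w, x, y, z].
In Python, from plant import state, optics, manip, silhouettes, place_of gives the robot as it stands. The module is installed in compiled form; this text tells all that it offers.
- The arm moves only by the tool jog_arm, never from a script. Its argument "increments" is a list of rows, each an object with "slide": the shift along the tool's x, y, z in mm, a list of three; "rotation": the turn, a rotation vector about the tool's x, y, z in degrees, a list of three. A call has 1 to 20 rows; each row shifts and turns the commanded pose from where the row before left it, along the tool's axes as they then stand; what a row does not reach is not made up. A row lasts 1/12 s, in which the tool goes at most 41.7 mm and 7.16 degrees, less where a joint would pass 70% of its speed; a pose out of reach is approached as far as the arm can. A call with a gripper value outside its range is refused whole. "fingers" is the opening, from 0 (shut) to 1 (fully open), set as the call begins (left out, the last holds). The fingers move at their own pace and stop on an object; the grip force is fixed at half the most. Time passes only in rows, so rows that do not move let the fingers close. It gives the time, the measured TCP pose, the force and the opening at its end, in the units of the state.
- state(): the state, without advancing time (a new reading comes with each control period).
- optics.grab_frame(name): name is "side" or "top" or "wrist"; returns a dict with "frame" (420x560x3 uint8, blue, green, red), "camera_matrix" (3x3 intrinsics, pixels), "R" (3x3) and "t" (3): a world point X has camera coordinates R X + t. Camera axes: x right, y down, z forward; pixel columns grow to the right and rows downward; lengths in m; the calibration is good to about 2 mm. A picture is of the moment at which its call begins. There is no depth.
- manip.job_done(): hands the job in, once; it reports no verdict.
Trained networks look in the newest picture that a camera, given by its name, has taken for a name from the list of things; names that differ only in an ending like _2 or _b are one class to them, and where a whole thing is asked for, a point or a joint stands for the part that bears it (a point fixed in the world has none). Each returns a list of dicts, best first, with "score" (0 to 1); they miss things now and then, are a little off and sometimes report something else, mostly with a low value. They report only what shows in the picture. A call takes as long as a camera call. They do not tell look-alikes from the thing itself.
- silhouettes(thing, camera): "mask" (420x560 bool, what is visible of it) and "bbox" ([left, top, right, bottom] in pixels, round what is visible of it).
- place_of(thing, camera): "uv" ([column, row] in pixels: a listed point, or the origin of a listed thing).
The state is a dict: "time": time; "joint_pos": joint angles; "joint_vel": joint speeds; "joint_efforts": joint torques, N m; "tool_pos": TCP position; "tool_rot": TCP orientation; "contact_force": force on the tool from outside, world axes, zero at the start; "ft_torque": the same for the moment, N m; "gripper_width": opening from 0.0 (shut) to 1.0 (fully open).
Only numpy, scipy, OpenCV 4.12 (cv2) and the standard library are available. Lean on these libraries where they do the work, as an engineer would, in place of code of your own. Each camera call takes 0.05 s, during which the arm holds its last target.

TASK

Take the green tag out of the rack, press its snap hook down over the lifting eye of the red welded stand until the sprung gate has snapped shut under the eye's bar, then tug it upward with about 10 N for a moment to prove that the gate holds. Lower it gently so that it hangs from the eye by its hook with the gate shut, and let go; never push or pull hard against the stand, and leave the yellow tag and the electrode tube as they are.

Things in the scene. Friction and masses are not known exactly. Their poses are not given: they have to be found in the camera images.
- green_tag: Steel snap hook with green tag plate below and green grip tab on top, about 0.16 kg, upright in the rack at the start, leaning up to 4 degrees. Origin: middle of the plate's lower edge; z up, x normal to the plate. Plate 5 mm (x) by 50 mm (y), 55 mm high, its lower 30 mm in a rack slot: lift it straight up by 35 mm or more to clear it. It may go on the eye either way round.
- green_tag_seat (a point): Where the centre of the eye's 10 mm bar lies once the hook hangs on it: body x -20.5, z 97 mm. The hook is an upside-down U of 9 mm round bar in the body's x-z plane: bow 5 mm above this point, spine at x 0 down to the plate, nose at x -33 down to z 60 mm, its tip flared outward; the mouth between them is 24 mm wide, opens down, and the gate closes it.
- green_tag_mouth (a point): 35 mm straight below the seat point: the bar's centre as it first touches the shut gate from below. Pressing down takes up to 10 N here, more nearer the hinge (keep within 3 mm along x). The gate slips shut under the bar when the bar is 4 to 7 mm below the seat and the force drops; about 5 mm on, the bow meets the bar and the force rises steeply.
- green_tag_grip (a point): Middle of the upper part of the green grip tab, 38 mm above the seat point and 3 mm from it along +x. The tab is 24 mm along x, 10 mm thick along y, from z 109 to 149 mm in the body's frame. Grasp here from above, fingers closing along the tag's y.
- green_tag_gate (a joint): Angle of the green tag's brass gate (rad): 0 shut, up to 1.15 as its tip swings up into the hook. Hinged at the spine (body z 70 mm), 25 mm long, sprung shut (0.12 Nm when shut, 0.18 Nm at 1 rad); it cannot swing outward. When the clipped hook is pulled up, the gate stops the bar 19 mm below the seat point.
- red_stand: Red welded stand, fixed: base plate 130 x 120 x 12 mm, upright web 10 mm thick (x) and 90 mm wide (y) up to z 135 mm, and above it the lifting eye, a U of 10 mm round steel bar in the y-z plane. Origin: centre of the underside, z up.
- red_stand_eye (a point): Nominal middle of the eye's level bar on the red stand (bar centre, 190 mm above the stand's underside). The bar runs along the stand's y, straight for 24 mm either side; the legs go down at y +-30 mm. Welded by hand: the true bar is up to 5 mm higher or lower than this point, not sideways.
- grey_stand: Bare-metal stand of the same shape and size as the red one, not to be used. Origin: centre of the underside.
- yellow_tag: The same tag in yellow, in the rack's other slot, 130 mm beside the green one along the tags' y; stays there. Origin: middle of the plate's lower edge.
- quiver: Dark upright steel tube, 60 mm across and 150 mm high, with welding rods up to 230 mm, at the table's far side; stays standing. Origin: centre of the underside.
Things that resemble listed ones, but are neither listed nor needed, are in the scene too. What is shaped like the green_tag but pink is not meant.

How it is judged:
By the outcome, as a careful person would: the job done as asked, in the order asked, and still so for the second after the job is handed in, with the robot touching nothing.
It also fails if it takes over 51 s, if anything falls off the work surface, if the arm or the gripper's body presses on something with over 40 N, if the wrist force passes 120 N, or if a joint passes its speed limit or range.

## Working session

There is one attempt and no reset: what is moved stays moved. The work goes in short steps, Python scripts to look and compute and a tool call to move; the robot and the scene stay as the last step left them, time stands still between calls to the robot, and variables do not carry over. Pictures are saved under pics/ and viewed, and the job is handed in when it is done.

Besides the shell and the picture viewer there is one more tool, called after "Request:" by a JSON object that holds its "api" and its "payload". jog_arm: Moves the arm, as the interface text tells. Its arguments: {"type":"object","properties":{"increments":{"type":"array","items":{"type":"object","properties":{"slide":{"type":"array","items":{"type":"number"}},"rotation":{"type":"array","items":{"type":"number"}}}}},"fingers":{"type":"number"}},"required":["increments"]}

```bash
mkdir -p pics
cat > h.py <<'E'
import numpy as np, cv2
from plant import state, optics, manip, silhouettes, place_of
def grab(n,f=None):
    g=optics.grab_frame(n)
    if f: cv2.imwrite('pics/'+f,g['frame'])
    return g
def P(g): return np.array(g['camera_matrix'])@np.c_[np.array(g['R']),np.array(g['t'])]
def proj(g,X):
    p=P(g)@np.append(X,1); return p[:2]/p[2]
def tri(gs,uvs):
    A=[]
    for g,(u,v) in zip(gs,uvs):
        p=P(g); A+=[u*p[2]-p[0],v*p[2]-p[1]]
    A=np.array([a/np.linalg.norm(a[:3]) for a in A])
    X=np.linalg.lstsq(A[:,:3],-A[:,3],rcond=None)[0]
    return X,[np.round(proj(g,X)-np.array(uv),1) for g,uv in zip(gs,uvs)]
def onz(g,uv,z):
    p=P(g);u,v=uv
    A=np.array([u*p[2]-p[0],v*p[2]-p[1]])
    return np.r_[np.linalg.solve(A[:,:2],-A[:,3]-A[:,2]*z),z]
E
python3 - <<'E'
from h import *
s=state();print({k:np.round(v,3) for k,v in s.items()},manip.grip_depth)
G={}
for c in ['side','top','wrist']:
    G[c]=grab(c,c+'0.png')
    g=G[c];print(c,'cam at',np.round(-np.array(g['R']).T@g['t'],3),np.round(g['R'][2],2))
    for n in ['green_tag','green_tag_seat','green_tag_grip','green_tag_mouth','red_stand','red_stand_eye','grey_stand','yellow_tag','quiver']:
        print(' ',n,[(np.round(d['uv'],1).tolist(),round(d['score'],2)) for d in place_of(n,c)])
E
```

```text
{'time': np.float64(0.0), 'joint_pos': array([-1.403,  0.053,  1.614, -0.   ,  1.476, -0.119]), 'joint_vel': array([-0.001,  0.001,  0.   ,  0.002,  0.001,  0.001]), 'joint_efforts': array([-1.0000e-03, -3.9369e+01, -3.7018e+01, -0.0000e+00,  7.0000e-03,
       -0.0000e+00]), 'tool_pos': array([ 0.177, -0.599,  0.23 ]), 'tool_rot': array([-0.001,  0.99 ,  0.143, -0.   ]), 'contact_force': array([-0.101, -0.452, -0.015]), 'ft_torque': array([ 0.007, -0.016, -0.04 ]), 'gripper_width': np.float64(0.998)} -0.0187
side cam at [ 0.316 -1.269  0.827] [ 0.17  0.85 -0.5 ]
  green_tag [([252.3, 369.2], 0.93), ([257.3, 168.6], 0.69), ([203.7, 282.3], 0.63)]
  green_tag_seat [([257.4, 173.1], 0.67), ([279.8, 336.1], 0.62), ([256.3, 231.2], 0.61), ([203.3, 296.2], 0.58)]
  green_tag_grip [([202.0, 310.5], 0.8), ([290.2, 328.7], 0.66), ([254.8, 221.9], 0.62), ([257.9, 221.0], 0.59)]
  green_tag_mouth [([254.8, 240.7], 0.81), ([207.8, 289.9], 0.74), ([265.3, 346.1], 0.58)]
  red_stand [([258.2, 221.7], 0.74)]
  red_stand_eye [([258.3, 168.3], 0.56)]
  grey_stand [([238.8, 188.5], 0.67)]
  yellow_tag [([269.1, 285.6], 0.82)]
  quiver [([375.6, 240.4], 0.85)]
top cam at [ 0.423 -0.084  1.135] [ 0.14 -0.03 -0.99]
  green_tag [([305.7, 302.8], 0.96), ([417.2, 276.0], 0.77), ([287.5, 238.6], 0.68)]
  green_tag_seat [([399.1, 250.0], 0.86), ([291.0, 251.0], 0.53)]
  green_tag_grip [([355.8, 302.5], 0.78), ([392.3, 241.4], 0.75), ([293.6, 247.7], 0.63)]
  green_tag_mouth [([332.0, 300.4], 0.79), ([407.2, 259.3], 0.65)]
  red_stand [([210.4, 231.7], 0.88)]
  red_stand_eye [([201.0, 227.3], 0.95)]
  grey_stand [([117.7, 245.2], 0.74)]
  yellow_tag [([334.8, 240.8], 0.55)]
  quiver [([276.8, 128.0], 0.76)]
wrist cam at [ 0.257 -0.576  0.375] [-0.31 -0.09 -0.95]
  green_tag []
  green_tag_seat []
  green_tag_grip []
  green_tag_mouth []
  red_stand []
  red_stand_eye []
  grey_stand []
  yellow_tag []
  quiver []
```

View pics/side0.png

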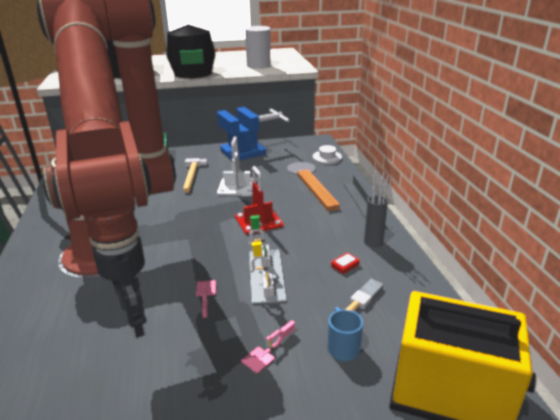

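View pics/top0.png

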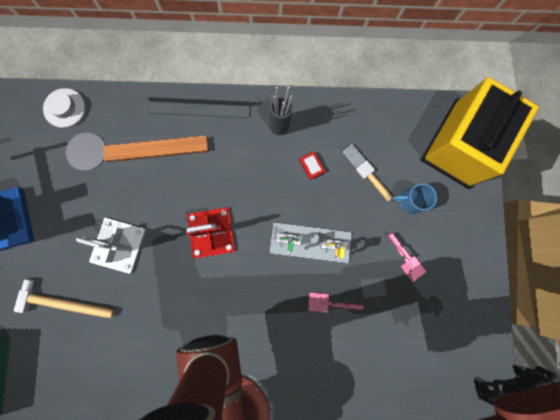

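View pics/wrist0.png

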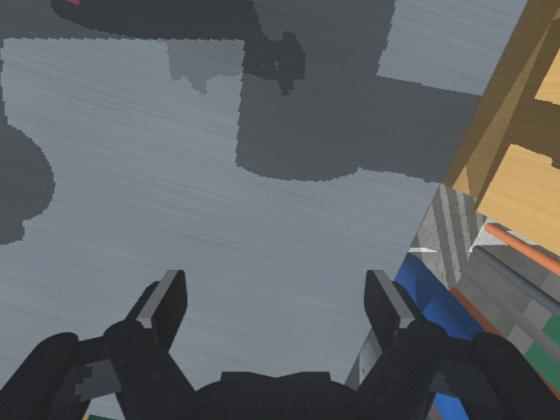

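Run:
```python
from h import *
a=cv2.imread('pics/top0.png')[180:280,170:370];b=cv2.imread('pics/side0.png')[170:310,200:320]
cv2.imwrite('pics/tz0.png',cv2.resize(a,None,fx=4,fy=4,interpolation=2))
cv2.imwrite('pics/sz0.png',cv2.resize(b,None,fx=4,fy=4,interpolation=2))
g=grab('top');
print(g['camera_matrix'],np.round(g['R'],3))
for n,uv in [('rack',(310,243)),('red',(210,232)),('greenfoot',(287.5,241))]: print(n,onz(g,uv,0.01))
for c in ['side','top']:
  for n in ['green_tag','yellow_tag','red_stand']:
    print(c,n,[(np.round(d['bbox']).tolist(),round(d['score'],2)) for d in silhouettes(n,c)])
```

```text
[[389.53007626   0.         276.52201527]
 [  0.         389.53007626 202.58437259]
 [  0.           0.           1.        ]] [[ 0.015 -0.999  0.032]
 [-0.99  -0.019 -0.142]
 [ 0.143 -0.029 -0.989]]
rack [ 0.46964928 -0.21588487  0.01      ]
red [0.49644234 0.07232029 0.01      ]
greenfoot [ 0.47433346 -0.15084804  0.01      ]
side green_tag [([251.0, 220.0, 266.0, 255.0], 0.65), ([196.0, 281.0, 215.0, 315.0], 0.63)]
side yellow_tag [([249.0, 216.0, 267.0, 254.0], 0.69), ([250.0, 242.0, 270.0, 288.0], 0.55)]
side red_stand [([232.0, 167.0, 284.0, 234.0], 0.61), ([250.0, 216.0, 265.0, 254.0], 0.2)]
top green_tag [([307.0, 294.0, 363.0, 311.0], 0.75), ([387.0, 236.0, 427.0, 282.0], 0.58)]
top yellow_tag []
top red_stand [([185.0, 211.0, 238.0, 257.0], 0.69)]
```

View pics/tz0.png

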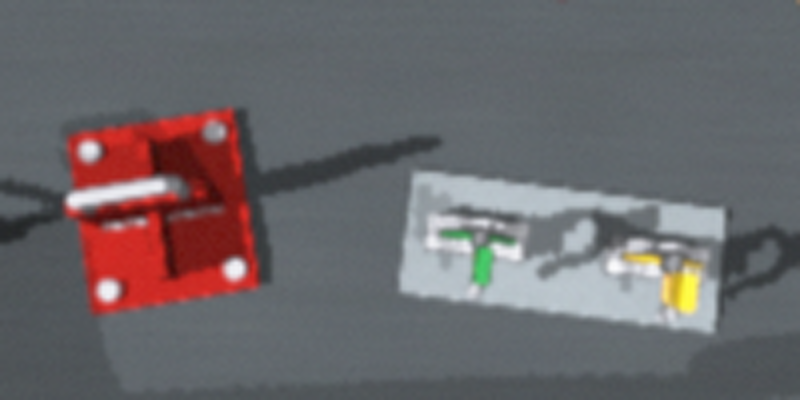

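View pics/sz0.png

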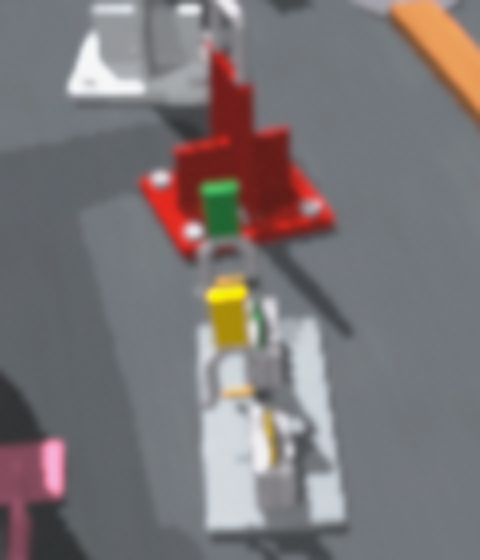

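Request:
{"api": "jog_arm", "payload": {"fingers": 0.6, "increments": [{"slide": [0,0,-25],"rotation": [0,0,5.8]},{"slide": [0,0,-25],"rotation": [0,0,5.8]},{"slide": [0,0,-25],"rotation": [0,0,5.8]},{"slide": [0,0,-25],"rotation": [0,0,5.9]},{"slide": [16.7,-36.8,0]},{"slide": [16.7,-36.8,0]},{"slide": [16.7,-36.8,0]},{"slide": [16.7,-36.8,0]},{"slide": [16.7,-36.8,0]},{"slide": [16.7,-36.8,0]},{"slide": [16.7,-36.8,0]},{"slide": [16.7,-36.8,0]},{"slide": [16.7,-36.8,0]},{"slide": [16.7,-36.8,0]},{"slide": [16.7,-36.8,0]},{"slide": [16.7,-36.8,0]},{"slide": [0,0,0]},{"slide": [0,0,0]}]}}

```text
invalid input
```

```bash
cat > look.py <<'E'
import sys
from h import *
tag=sys.argv[1]; names=sys.argv[2].split(',') if len(sys.argv)>2 else []
cams=sys.argv[3].split(',') if len(sys.argv)>3 else ['wrist']
import pickle
s=state();print(np.round(s['time'],2),np.round(s['tool_pos'],4),np.round(s['tool_rot'],4),np.round(s['contact_force'],1),round(float(s['gripper_width']),3))
D={}
for c in cams:
    g=grab(c,f'{tag}_{c}.png');D[c]=g
    for n in names: print(c,n,[(np.round(d['uv'],1).tolist(),round(d['score'],2)) for d in place_of(n,c)])
pickle.dump(D,open(f'{tag}.pkl','wb'))
E
python3 look.py a green_tag,green_tag_seat,green_tag_grip,green_tag_mouth,red_stand_eye,yellow_tag_grip,red_stand
```

```text
1.85 [ 0.1768 -0.5995  0.2313] [0.     0.9897 0.1429 0.    ] [ 0.3 -0.3 -0.1] 0.999
wrist green_tag []
wrist green_tag_seat []
wrist green_tag_grip []
wrist green_tag_mouth []
wrist red_stand_eye []Traceback (most recent call last):
  File "look.py", line 10, in <module>
    for n in names: print(c,n,[(np.round(d['uv'],1).tolist(),round(d['score'],2)) for d in place_of(n,c)])
                                                                                           ~~~~~~~~^^^^^
ValueError: it knows: green_tag, green_tag_grip, green_tag_mouth, green_tag_seat, grey_stand, quiver, red_stand, red_stand_eye, yellow_tag
```

View pics/a_wrist.png

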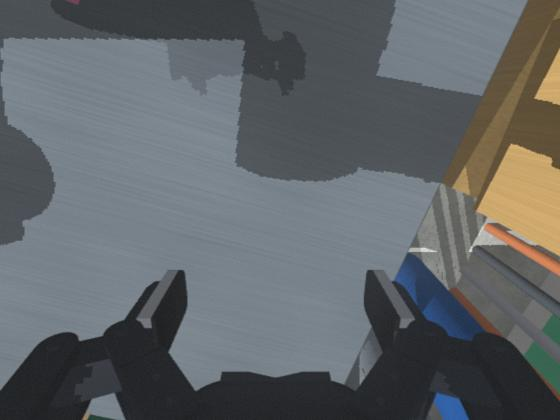

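Request:
{"api": "jog_arm", "payload": {"fingers": 0.6, "increments": [{"slide": [0,0,-25],"rotation": [0,0,5.8]},{"slide": [0,0,-25],"rotation": [0,0,5.8]},{"slide": [0,0,-25],"rotation": [0,0,5.8]},{"slide": [0,0,-25],"rotation": [0,0,5.9]},{"slide": [16.7,-36.8,0],"rotation": [0,0,0]},{"slide": [16.7,-36.8,0],"rotation": [0,0,0]},{"slide": [16.7,-36.8,0],"rotation": [0,0,0]},{"slide": [16.7,-36.8,0],"rotation": [0,0,0]},{"slide": [16.7,-36.8,0],"rotation": [0,0,0]},{"slide": [16.7,-36.8,0],"rotation": [0,0,0]},{"slide": [16.7,-36.8,0],"rotation": [0,0,0]},{"slide": [16.7,-36.8,0],"rotation": [0,0,0]},{"slide": [16.7,-36.8,0],"rotation": [0,0,0]},{"slide": [16.7,-36.8,0],"rotation": [0,0,0]},{"slide": [16.7,-36.8,0],"rotation": [0,0,0]},{"slide": [16.7,-36.8,0],"rotation": [0,0,0]},{"slide": [0,0,0],"rotation": [0,0,0]},{"slide": [0,0,0],"rotation": [0,0,0]}]}}

```text
time: 3.65
tool_pos: [0.4293, -0.1833, 0.3315]
tool_rot: [0.0, 0.998, -0.058, 0.0]
contact_force: [0.2, -0.1, -0.7]
gripper_width: 0.599
```

```bash
python3 look.py a green_tag_seat,green_tag_grip,red_stand_eye
```

```text
3.65 [ 0.4293 -0.1833  0.3315] [ 2.000e-04  9.983e-01 -5.750e-02  1.000e-04] [ 0.2 -0.1 -0.7] 0.599
wrist green_tag_seat [([361.5, 236.1], 0.76), ([248.0, 155.7], 0.73), ([483.3, 116.6], 0.7)]
wrist green_tag_grip [([240.2, 164.0], 0.67), ([389.7, 233.6], 0.64), ([463.8, 97.9], 0.63)]
wrist red_stand_eye [([248.4, 150.2], 0.27)]
```

View pics/a_wrist.png

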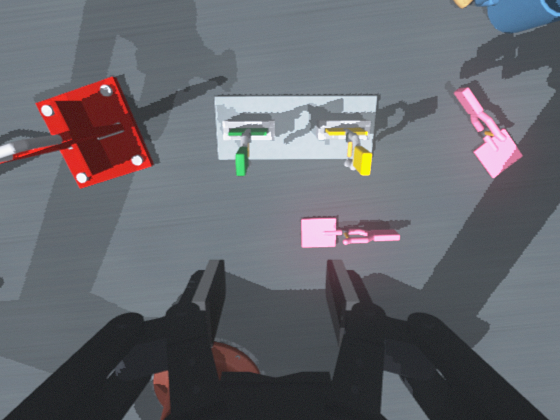

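Run:
```python
from h import *
import pickle
g=pickle.load(open('a.pkl','rb'))['wrist']; t=grab('top'); s=grab('side')
print(np.round(g['R'],3), -np.array(g['R']).T@g['t'])
print('grip',tri([g,t],[(240.2,164),(293.6,247.7)]))
print('grip+side',tri([g,t,s],[(240.2,164),(293.6,247.7),(255,221.9)]))
print('seat',tri([g,t],[(248,155.7),(291,251)]))
# plate in slot
for uv in [(216,96),(377,95),(219,159),(376,160)]: print(onz(g,uv,0.03))
a=cv2.imread('pics/a_wrist.png')[80:200,180:400];cv2.imwrite('pics/az.png',cv2.resize(a,None,fx=3.6,fy=3.6,interpolation=2))
```

```text
[[-0.115 -0.993  0.001]
 [-0.94   0.109  0.324]
 [-0.322  0.036 -0.946]] [ 0.51181845 -0.19254045  0.47489051]
grip (array([ 0.45386104, -0.15417297,  0.16487305]), [array([3.2, 2.5]), array([-1.1, -1.2])])
grip+side (array([ 0.45367038, -0.1541474 ,  0.14188775]), [array([ 5.2, -1.6]), array([-1.8, -0.8]), array([-1.1, -0.5])])
seat (array([ 0.44742261, -0.15385955,  0.0755244 ]), [array([2.5, 1.9]), array([-1.1, -1.1])])
[ 0.52734779 -0.11508157  0.03      ]
[ 0.5038762  -0.32954889  0.03      ]
[ 0.44332563 -0.10446181  0.03      ]
[ 0.41612125 -0.32730083  0.03      ]
```

View pics/az.png

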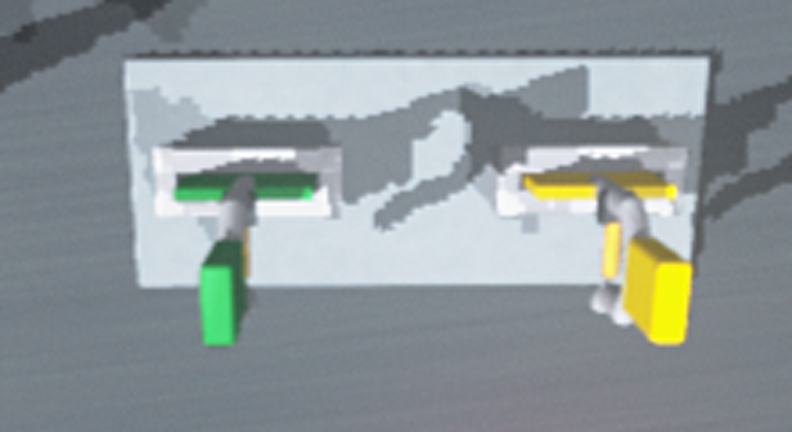

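Request:
{"api": "jog_arm", "payload": {"increments": [{"slide": [28,-18,30],"rotation": [0,0,0]},{"slide": [28,-18,30],"rotation": [0,0,0]},{"slide": [0,0,0],"rotation": [0,0,0]},{"slide": [0,0,0],"rotation": [0,0,0]}]}}

```text
time: 4.28
tool_pos: [0.4835, -0.158, 0.2728]
tool_rot: [-0.001, 0.998, -0.06, -0.003]
contact_force: [-1.3, 0.2, -0.5]
gripper_width: 0.602
```

```bash
python3 look.py b green_tag_seat,green_tag_grip,green_tag_mouth,green_tag
python3 - <<'E'
from h import *
a=cv2.imread('pics/b_wrist.png')[80:280,160:420];cv2.imwrite('pics/bz.png',cv2.resize(a,None,fx=3,fy=3,interpolation=2))
E
```

```text
4.28 [ 0.4835 -0.158   0.2728] [-9.000e-04  9.982e-01 -5.990e-02 -2.600e-03] [-1.3  0.2 -0.5] 0.602
wrist green_tag_seat [([529.3, 160.8], 0.87), ([272.1, 213.4], 0.83), ([394.5, 285.0], 0.74)]
wrist green_tag_grip [([511.3, 137.0], 0.94), ([271.4, 227.6], 0.9), ([420.8, 281.1], 0.79)]
wrist green_tag_mouth [([273.4, 203.8], 0.97), ([371.6, 286.1], 0.77), ([542.8, 182.6], 0.63)]
wrist green_tag [([271.5, 168.9], 0.83), ([551.5, 206.4], 0.57)]
```

View pics/bz.png

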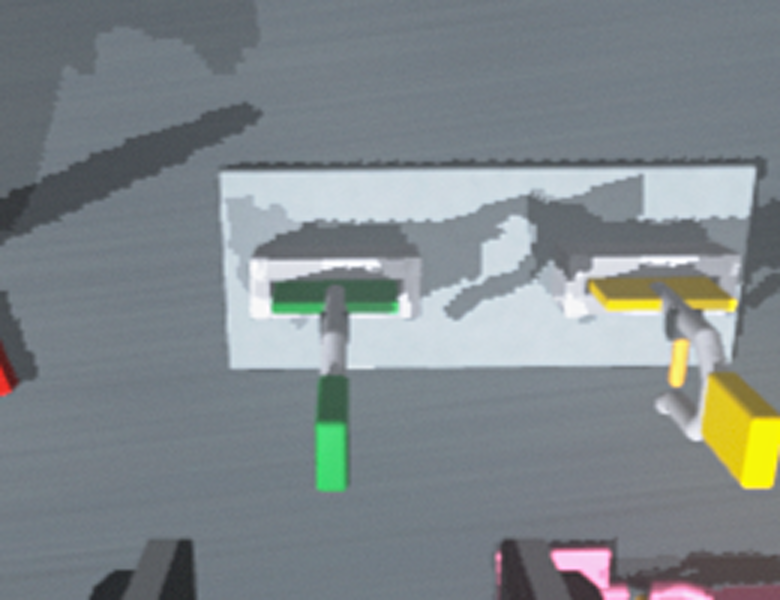

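```bash
cat > fit.py <<'E'
from h import *
import pickle
from scipy.optimize import least_squares
from scipy.spatial.transform import Rotation as Ro
def fit(obs,x0,prior_w=0.0):
    # obs: list (g, body_mm, uv)
    def f(p):
        R=Ro.from_euler('ZYX',p[3:]).as_matrix()
        r=[]
        for g,b,uv in obs: r+=list(proj(g,p[:3]+R@(np.array(b)/1000))-np.array(uv))
        return np.r_[r, p[4:]/0.035*prior_w]
    s=least_squares(f,x0,loss='soft_l1');return s.x,f(s.x),f
E
python3 - <<'E'
from fit import *
g=pickle.load(open('b.pkl','rb'))['wrist']
bz=[((-5.5,5,149),(318,423)),((-5.5,-5,149),(348,421)),((-29.5,5,149),(317,490)),((-29.5,-5,149),(347,489)),
((-5.5,5,109),(319,377)),((-5.5,-5,109),(347,377)),((2.5,25,55),(271,303)),((2.5,-25,55),(402,303)),((-2.5,25,55),(272,312)),((-2.5,-25,55),(400,311))]
obs=[(g,b,((u)/3+160,(v)/3+80)) for b,(u,v) in bz]
for pw in [0,1]:
  x,r,_=fit(obs,[.475,-.15,.01,-.12,0,0],pw)
  print(np.round(x[:3],4),np.round(np.degrees(x[3:]),2),'\n',np.round(r,1))
  R=Ro.from_euler('ZYX',x[3:]).as_matrix()
  for n,b in [('grip',(-17.5,0,135)),('seat',(-20.5,0,97))]:print(n,np.round(x[:3]+R@np.array(b)/1e3,4))
X=x[:3]+R@np.array((-17.5,0,149))/1e3
import cv2
print('top px',np.round(proj(grab('top'),X),1))
E
```

```text
[ 0.4777 -0.1533 -0.0008] [-6.86 -3.99 -0.14] 
 [-0.7 -0.2  0.1  0.5 -0.1  0.2  0.4  0.6  0.2 -1.4  0.4 -1.4  0.6 -0.4
 -1.1 -0.3  0.4  0.6 -0.5  1.  -0.  -0. ]
grip [ 0.4511 -0.1498  0.1326]
seat [ 0.4507 -0.1499  0.0945]
[ 0.4777 -0.1534  0.0014] [-6.88 -3.55 -0.13] 
 [-0.8 -0.4  0.1  0.3 -0.2  0.3  0.4  0.7  0.1 -1.5  0.5 -1.5  0.5 -0.3
 -0.9 -0.2  0.3  0.8 -0.3  1.2 -1.8 -0.1]
grip [ 0.4521 -0.15    0.1351]
seat [ 0.4515 -0.15    0.0969]
top px [290.3 247.7]
```

```bash
cat >> fit.py <<'E'
def toolR(s=None):
    s=s or state();q=s['tool_rot'];return Ro.from_quat([q[1],q[2],q[3],q[0]]).as_matrix()
def plan(target_pos,target_R):
    """slides (mm) in the target-oriented tool axes, rotvec deg in current tool axes (rotate first)"""
    s=state();R=toolR(s)
    rv=Ro.from_matrix(R.T@target_R).as_rotvec(degrees=True)
    d=target_R.T@(np.array(target_pos)-s['tool_pos'])*1000
    d0=R.T@(np.array(target_pos)-s['tool_pos'])*1000
    print('t',s['time'],'pos',np.round(s['tool_pos'],4),'rot deg',np.round(rv,2),'slide(after rot)',np.round(d,1),'slide(cur axes)',np.round(d0,1),'F',np.round(s['contact_force'],1))
E
python3 - <<'E'
from fit import *
R=Ro.from_euler('ZYX',np.radians([-6.88,-3.7,0])).as_matrix()
o=np.array([.4777,-.1534,.0008])
T=R@np.diag([1,-1,-1])
plan(o+R@np.array([-17.5,0,116.3])/1e3,T)
print(np.degrees(Ro.from_matrix(toolR()@np.diag([1,-1,-1])).as_euler('ZYX')))
E
```

```text
t 4.5833 pos [ 0.4843 -0.1589  0.2774] rot deg [ 0.07  3.53 -0.06] slide(after rot) [-42.5  -4.7 159.2] slide(cur axes) [-32.7  -4.8 161.6] F [0.6 0.1 0.2]
[-6.94307806 -0.16855821 -0.06752996]
```

Request:
{"api": "jog_arm", "payload": {"increments": [{"slide": [0,0,0],"rotation": [0,3.5,0]},{"slide": [-21,-2,20],"rotation": [0,0,0]},{"slide": [-21.5,-2.7,20],"rotation": [0,0,0]},{"slide": [0,0,25],"rotation": [0,0,0]},{"slide": [0,0,20],"rotation": [0,0,0]},{"slide": [0,0,0],"rotation": [0,0,0]},{"slide": [0,0,0],"rotation": [0,0,0]}]}}

```text
time: 5.17
tool_pos: [0.4473, -0.1489, 0.1881]
tool_rot: [0.002, 0.998, -0.06, 0.03]
contact_force: [-0.1, -0.1, -0.5]
gripper_width: 0.597
```

```bash
python3 look.py c "green_tag_grip" wrist,side
python3 - <<'E'
from h import *
a=cv2.imread('pics/c_wrist.png')[180:420,120:440];a=cv2.resize(a,None,fx=2,fy=2,interpolation=2)
b=cv2.imread('pics/c_side.png')[130:300,200:320];b=cv2.resize(b,None,fx=2.8,fy=2.8,interpolation=2)[:480]
h=min(len(a),len(b))
cv2.imwrite('pics/cz.png',np.hstack([a[:h],b[:h]])[:, :800] if 0 else cv2.resize(np.hstack([a[:h],b[:h]]),(800,int(h*800/(a.shape[1]+b.shape[1])))))
E
```

```text
5.17 [ 0.4473 -0.1489  0.1881] [ 0.0017  0.9977 -0.0601  0.0301] [-0.1 -0.1 -0.5] 0.597
wrist green_tag_grip [([272.2, 228.5], 0.66), ([465.2, 306.5], 0.55)]
side green_tag_grip [([202.9, 311.7], 0.95), ([253.6, 219.1], 0.58), ([290.6, 327.7], 0.57), ([241.4, 189.0], 0.45)]
```

View pics/cz.png

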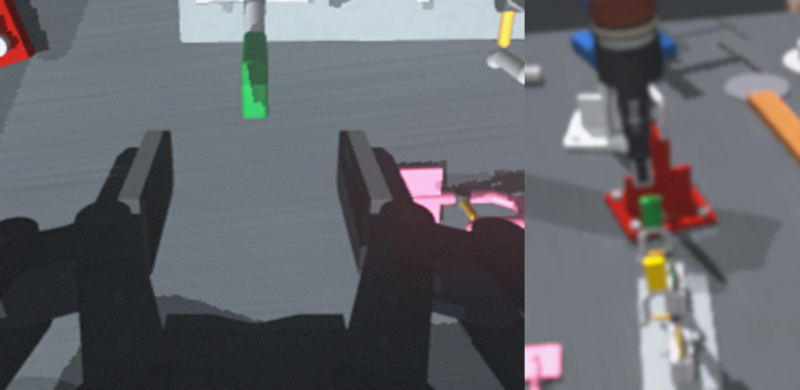

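Run:
```python
from fit import *
R=Ro.from_euler('ZYX',np.radians([-6.88,-3.7,0])).as_matrix()
o=np.array([.4777,-.1534,.0008])
T=R@np.diag([1,-1,-1])
plan(o+R@np.array([-17.5,0,116.3])/1e3,T)
```

```text
t 5.3667 pos [ 0.449  -0.1495  0.1905] rot deg [0.08 0.   0.01] slide(after rot) [-0.8  0.4 74.9] slide(cur axes) [-0.8  0.3 74.9] F [-0.4  0.1 -0.6]
```

Request:
{"api": "jog_arm", "payload": {"increments": [{"slide": [-0.8,0.4,20],"rotation": [0,0,0]},{"slide": [0,0,20],"rotation": [0,0,0]},{"slide": [0,0,18],"rotation": [0,0,0]},{"slide": [0,0,11],"rotation": [0,0,0]},{"slide": [0,0,6],"rotation": [0,0,0]},{"slide": [0,0,0],"rotation": [0,0,0]},{"slide": [0,0,0],"rotation": [0,0,0]}]}}

```text
time: 5.95
tool_pos: [0.4521, -0.15, 0.114]
tool_rot: [0.002, 0.998, -0.06, 0.031]
contact_force: [-1.2, 0.0, 0.0]
gripper_width: 0.603
```

Request:
{"api": "jog_arm", "payload": {"fingers": 0.0, "increments": [{"slide": [0,0,0],"rotation": [0,0,0]},{"slide": [0,0,0],"rotation": [0,0,0]},{"slide": [0,0,0],"rotation": [0,0,0]},{"slide": [0,0,0],"rotation": [0,0,0]},{"slide": [0,0,0],"rotation": [0,0,0]},{"slide": [0,0,0],"rotation": [0,0,0]}]}}

```text
time: 6.45
tool_pos: [0.4521, -0.1498, 0.1142]
tool_rot: [0.002, 0.998, -0.06, 0.031]
contact_force: [-0.8, 0.9, 4.8]
gripper_width: 0.112
```

```bash
python3 look.py d "" wrist,side 2>/dev/null
python3 - <<'E'
from h import *
a=cv2.imread('pics/d_wrist.png')[180:420,120:440];a=cv2.resize(a,None,fx=2,fy=2,interpolation=2)
b=cv2.imread('pics/d_side.png')[130:300,200:320];b=cv2.resize(b,None,fx=2.8,fy=2.8,interpolation=2)[:480]
h=min(len(a),len(b))
cv2.imwrite('pics/dz.png',cv2.resize(np.hstack([a[:h],b[:h]]),(800,int(h*800/(a.shape[1]+b.shape[1])))))
E
```

```text
6.45 [ 0.4521 -0.1498  0.1142] [ 0.0019  0.9977 -0.0597  0.0312] [-0.8  0.9  4.8] 0.112[ WARN:0@0.320] global loadsave.cpp:275 findDecoder imread_('pics/d_side.png'): can't open/read file: check file path/integrity
Traceback (most recent call last):
TypeError: 'NoneType' object is not subscriptable
```

Request:
{"api": "jog_arm", "payload": {"increments": [{"slide": [0.6,0,-10],"rotation": [0,0,0]},{"slide": [1,0,-15],"rotation": [0,0,0]},{"slide": [1.3,0,-20],"rotation": [0,0,0]},{"slide": [1.3,0,-20],"rotation": [0,0,0]},{"slide": [1.9,0,-30],"rotation": [0,0,0]},{"slide": [1.9,0,-30],"rotation": [0,0,0]},{"slide": [1.9,0,-30],"rotation": [0,0,0]},{"slide": [1.9,0,-30],"rotation": [0,0,0]},{"slide": [1.9,0,-30],"rotation": [0,0,0]},{"slide": [0.9,0,-15],"rotation": [0,0,0]},{"slide": [0,0,0],"rotation": [0,-3.6,0]},{"slide": [0,0,0],"rotation": [0,0,0]},{"slide": [0,0,0],"rotation": [0,0,0]}]}}

```text
time: 7.58
tool_pos: [0.4519, -0.1496, 0.342]
tool_rot: [-0.001, 0.998, -0.06, -0.002]
contact_force: [-0.0, 0.5, -2.0]
gripper_width: 0.107
```

```bash
sed -i "s/sys.argv\[2\].split(',') if len(sys.argv)>2/sys.argv[2].split(',') if len(sys.argv)>2 and sys.argv[2]/" look.py
python3 look.py d "red_stand_eye" wrist,side,top
```

```text
7.58 [ 0.4519 -0.1496  0.342 ] [-6.000e-04  9.982e-01 -5.980e-02 -1.900e-03] [-0.   0.5 -2. ] 0.107
wrist red_stand_eye [([40.4, 175.4], 0.81)]
side red_stand_eye [([254.3, 172.2], 0.76)]
top red_stand_eye [([199.8, 227.5], 0.71)]
```

View pics/d_wrist.png

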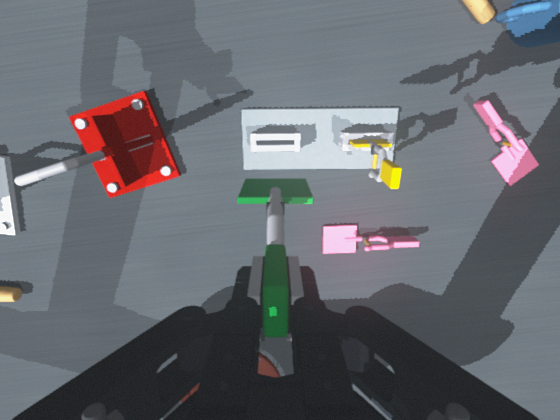

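View pics/d_side.png

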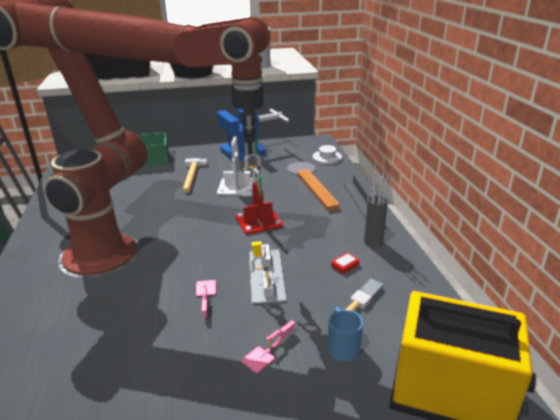

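Request:
{"api": "jog_arm", "payload": {"increments": [{"slide": [0,0,-5],"rotation": [0,0,-5.3]},{"slide": [0,0,-5],"rotation": [0,0,-5.3]},{"slide": [0,0,-5],"rotation": [0,0,-5.3]},{"slide": [12,-28.5,0],"rotation": [0,0,0]},{"slide": [12,-28.5,0],"rotation": [0,0,0]},{"slide": [12,-28.5,0],"rotation": [0,0,0]},{"slide": [12,-28.5,0],"rotation": [0,0,0]},{"slide": [0,0,0],"rotation": [0,0,0]},{"slide": [0,0,0],"rotation": [0,0,0]},{"slide": [0,0,0],"rotation": [0,0,0]}]}}

```text
time: 8.72
tool_pos: [0.4814, -0.0299, 0.3584]
tool_rot: [0.0, 0.997, 0.079, -0.001]
contact_force: [0.2, -0.6, -2.1]
gripper_width: 0.106
```

```bash
python3 look.py e "red_stand_eye" wrist,top
```

```text
8.72 [ 0.4814 -0.0299  0.3584] [ 1.000e-04  9.969e-01  7.890e-02 -1.000e-03] [ 0.2 -0.6 -2.1] 0.106
wrist red_stand_eye [([178.0, 158.9], 0.67)]
top red_stand_eye [([204.7, 226.2], 0.64)]
```

View pics/e_wrist.png

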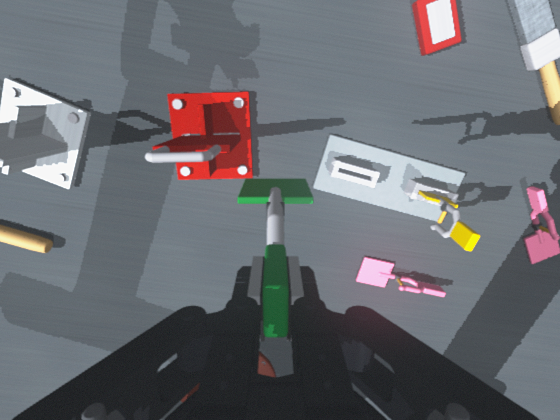

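Run:
```python
from h import *
a=cv2.imread('pics/e_wrist.png')[80:190,130:330];cv2.imwrite('pics/ez.png',cv2.resize(a,None,fx=4,fy=4,interpolation=2))
a=cv2.imread('pics/e_wrist.png')[170:370,180:380];cv2.imwrite('pics/ez2.png',cv2.resize(a,None,fx=3,fy=3,interpolation=2))
```

```text
(no output)
```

View pics/ez.png

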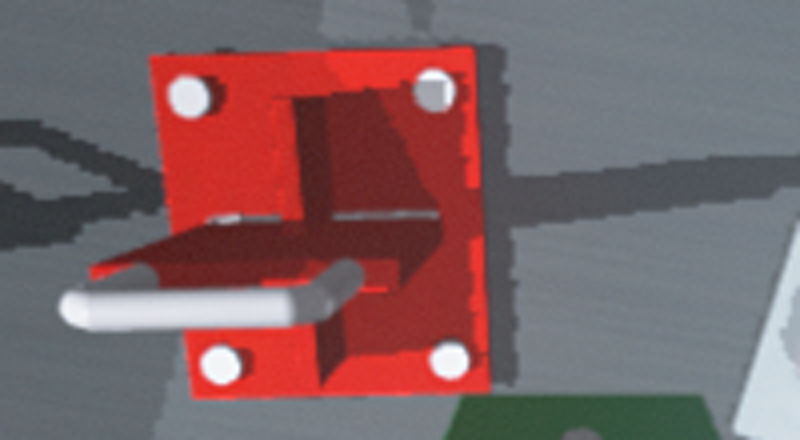

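View pics/ez2.png

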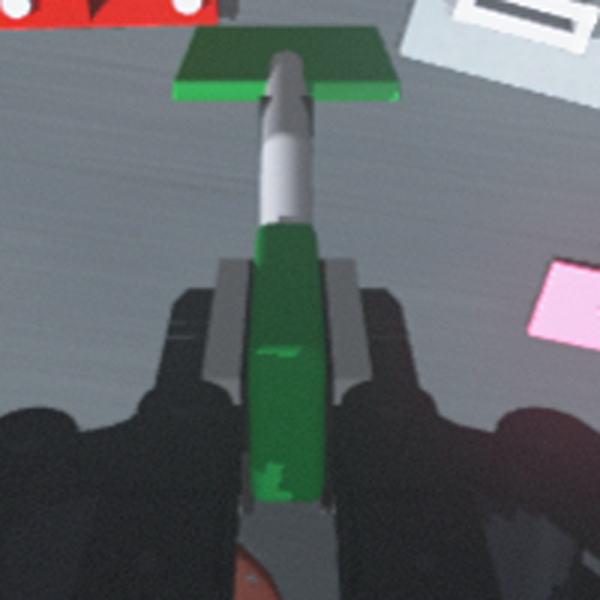

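```bash
cat > e1.py <<'E'
from fit import *
D=pickle.load(open('e.pkl','rb'));g=D['wrist'];t=D['top']
z=lambda u,v,f,x0,y0:(u/f+x0-.0,v/f+y0)
# stand
S=[((65,60,12),(152,57)),((65,-60,12),(474,47)),((-65,-60,12),(490,392)),((-65,60,12),(193,397))]
obs=[(g,b,z(u,v,4,130,80)) for b,(u,v) in S]
T=[((65,60,12),(68,137)),((65,-60,12),(234,109)),((-65,-60,12),(258,287)),((-65,60,12),(95,313))]
obst=[(t,b,z(u,v,4,170,180)) for b,(u,v) in T]
def fs(p,obs):
    R=Ro.from_euler('Z',p[2]).as_matrix();r=[]
    for gg,b,uv in obs: r+=list(proj(gg,np.r_[p[:2],0]+R@(np.array(b)/1000))-np.array(uv))
    return r
for o in (obs,obst,obs+obst):
    s=least_squares(fs,[.5,.07,.15],args=(o,));p=s.x
    print('stand',np.round(p[:2],4),np.round(np.degrees(p[2]),2),np.round(s.fun,1))
    R=Ro.from_euler('Z',p[2]).as_matrix()
    for zz in (185,190,195):
        q=[proj(g,np.r_[p[:2],0]+R@(np.array(b)/1000)) for b in [(0,0,zz),(0,24,zz),(0,-24,zz),(0,35,zz-12)]]
        print(zz,'ez px',[np.round((a-[130,80])*4).tolist() for a in q],'top',np.round((proj(t,np.r_[p[:2],0]+R@np.array([0,0,zz])/1e3)-[170,180])*4))
# tag
B=[((2.5,25,55),(193,26+55)),]
B=[((2.5,25,55),(175,82)),((2.5,-25,55),(395,82)),((-2.5,25,55),(173,101)),((-2.5,-25,55),(399,101)),((2.5,25,0),(196,26)),((2.5,-25,0),(380,26)),
((-5.5,5,149),(251,353)),((-5.5,-5,149),(324,353)),((-5.5,5,109),(258,226)),((-5.5,-5,109),(314,226)),((-29.5,5,149),(251,501)),((-29.5,-5,149),(325,501))]
ob=[(g,b,z(u,v,3,180,170)) for b,(u,v) in B]
x,r,_=fit(ob,[.49,-.03,.24,.15,0,0])
print('tag',np.round(x[:3],4),np.round(np.degrees(x[3:]),2),np.round(r,1))
Rt=Ro.from_euler('ZYX',x[3:]).as_matrix()
st=state();TR=toolR(st)
for n,b in [('seat',(-20.5,0,97)),('grip',(-17.5,0,135))]:
    X=x[:3]+Rt@np.array(b)/1e3;print(n,np.round(X,4),'in tool mm',np.round(TR.T@(X-st['tool_pos'])*1e3,1))
print('tool euler',np.round(np.degrees(Ro.from_matrix(TR@np.diag([1,-1,-1])).as_euler('ZYX')),2))
E
python3 e1.py
```

```text
stand [0.4948 0.0707] 10.28 [-0.6 -0.6  0.4  0.1  0.3  0.2 -0.   0.5]
185 ez px [[198.0, 308.0], [103.0, 310.0], [292.0, 306.0], [78.0, 303.0]] top [123. 191.]
190 ez px [[192.0, 312.0], [96.0, 314.0], [288.0, 310.0], [71.0, 307.0]] top [122. 191.]
195 ez px [[186.0, 315.0], [89.0, 317.0], [283.0, 313.0], [63.0, 310.0]] top [120. 190.]
stand [0.4944 0.0692] 10.36 [ 0.  -0.4 -0.1 -0.1  0.6 -0.  -0.6  0.5]
185 ez px [[204.0, 311.0], [109.0, 313.0], [298.0, 308.0], [84.0, 306.0]] top [125. 192.]
190 ez px [[198.0, 314.0], [102.0, 316.0], [294.0, 312.0], [77.0, 309.0]] top [124. 191.]
195 ez px [[192.0, 318.0], [95.0, 320.0], [289.0, 315.0], [69.0, 312.0]] top [123. 191.]
stand [0.4947 0.0704] 10.31 [-0.4 -0.5  0.6  0.1  0.5  0.2  0.2  0.6 -0.3 -0.6 -0.5 -0.2  0.2 -0.1
 -1.   0.4]
185 ez px [[199.0, 309.0], [105.0, 311.0], [294.0, 307.0], [79.0, 304.0]] top [124. 191.]
190 ez px [[193.0, 312.0], [98.0, 314.0], [289.0, 310.0], [72.0, 307.0]] top [122. 191.]
195 ez px [[187.0, 316.0], [90.0, 318.0], [285.0, 314.0], [65.0, 310.0]] top [121. 190.]
tag [ 0.5006 -0.0269  0.2465] [ 9.23 -0.15 -0.03] [-0.2  0.4  1.1  0.2  0.8  1.2 -0.5  1.   0.1 -0.5 -1.4 -0.6 -0.6  0.2
  0.4  0.2 -0.1 -1.7  0.6 -1.7  0.3  0.1 -0.6  0.  -0.  -0. ]
seat [ 0.4801 -0.0302  0.3434] in tool mm [-1.2 -0.7 15.1]
grip [ 0.483  -0.0297  0.3814] in tool mm [  1.6  -0.7 -22.9]
tool euler [8.93 0.1  0.02]
```

Request:
{"api": "jog_arm", "payload": {"increments": [{"slide": [0,0,0],"rotation": [0,0,-1.1]},{"slide": [8,-24.2,0],"rotation": [0,0,0]},{"slide": [8,-24.2,0],"rotation": [0,0,0]},{"slide": [8,-24.2,0],"rotation": [0,0,0]},{"slide": [7.9,-24.3,0],"rotation": [0,0,0]},{"slide": [0,0,0],"rotation": [0,0,0]},{"slide": [0,0,10],"rotation": [0,0,0]},{"slide": [0,0,15],"rotation": [0,0,0]},{"slide": [0,0,10],"rotation": [0,0,0]},{"slide": [0,0,0],"rotation": [0,0,0]},{"slide": [0,0,0],"rotation": [0,0,0]}]}}

```text
time: 9.83
tool_pos: [0.4952, 0.0705, 0.3216]
tool_rot: [-0.0, 0.996, 0.088, -0.003]
contact_force: [0.2, -0.2, -2.6]
gripper_width: 0.111
```

```bash
python3 look.py f "" wrist,side,top
python3 - <<'E'
from h import *
a=cv2.imread('pics/f_wrist.png')[120:370,180:380];a=cv2.resize(a,None,fx=2.4,fy=2.4,interpolation=2)
b=cv2.imread('pics/f_side.png')[90:240,215:305];b=cv2.resize(b,(360,600),interpolation=2)
cv2.imwrite('pics/fz.png',cv2.resize(np.hstack([a,b]),(800,571)))
E
```

```text
9.83 [0.4952 0.0705 0.3216] [-3.000e-04  9.961e-01  8.760e-02 -2.500e-03] [ 0.2 -0.2 -2.6] 0.111
```

View pics/fz.png

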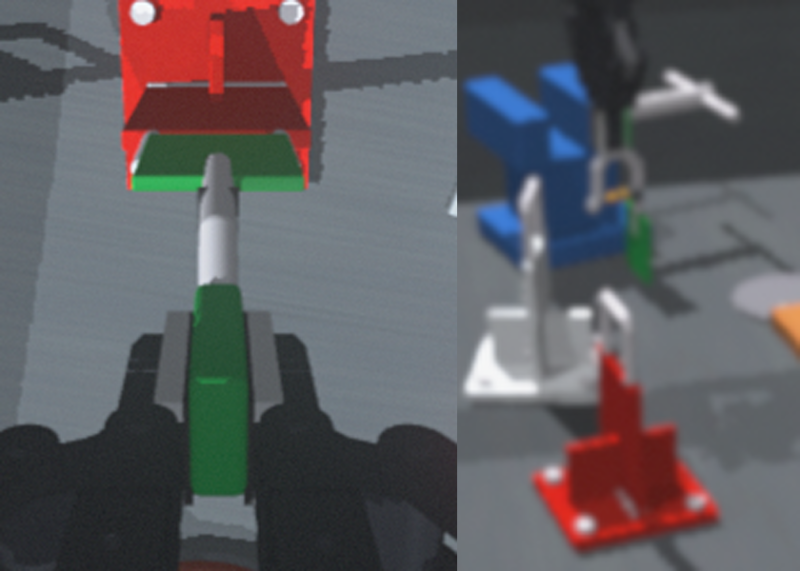

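Run:
```python
from fit import *
D=pickle.load(open('f.pkl','rb'));g=D['side']
p=np.array([.4947,.0704,0]);R=Ro.from_euler('Z',np.radians(10.3)).as_matrix()
fz=lambda X:np.round(np.array([(proj(g,X)-[215,90])[0]*4,(proj(g,X)-[215,90])[1]*4])*800/840+[457-342.9+ -114.1+0,0]) 
off=480*800/840
fz=lambda X:np.round((proj(g,X)-[215,90])*4*800/840+[off,0])
for z in (185,190,195):print(z,[fz(p+R@np.array([0,y,z])/1e3).tolist() for y in(24,0,-24)])
print('webtop',[fz(p+R@np.array([x,y,135])/1e3).tolist() for y in(45,-45) for x in (5,-5)])
print('base',[fz(p+R@np.array([x,y,12])/1e3).tolist() for y in(60,-60) for x in (65,-65)])
s=state();TR=toolR(s)
seat=s['tool_pos']+TR@np.array([-1.2,-.7,15.1])/1e3
print('tool now',s['tool_pos'],np.degrees(Ro.from_matrix(TR@np.diag([1,-1,-1])).as_euler('ZYX')),'seat',seat)
Rb=TR@np.diag([1,-1,-1])
for n,b in [('seat',(0,0,0)),('bowtop',(0,0,14)),('nosetip',(-12.5,0,-37)),('platetop+-',(20.5,25,-42)),('',(20.5,-25,-42)),('platebot',(20.5,-25,-97)),('',(20.5,25,-97))]:
  print(n,fz(seat+Rb@np.array(b)/1e3))
b=g['frame'][90:240,215:305];cv2.imwrite('pics/f2.png',cv2.resize(b,(480,800))[:600])
```

```text
185 [[602.0, 299.0], [612.0, 310.0], [622.0, 322.0]]
190 [[602.0, 293.0], [612.0, 305.0], [621.0, 316.0]]
195 [[602.0, 288.0], [611.0, 299.0], [621.0, 311.0]]
webtop [[603.0, 341.0], [592.0, 343.0], [638.0, 387.0], [627.0, 389.0]]
base [[666.0, 445.0], [528.0, 473.0], [715.0, 509.0], [570.0, 541.0]]
tool now [0.49616527 0.07092382 0.32417068] [10.09118599  0.03942707  0.02001602] seat [0.49485003 0.07140611 0.30907175]
seat [605. 167.]
bowtop [605. 150.]
nosetip [592. 213.]
platetop+- [622. 202.]
 [642. 224.]
platebot [645. 287.]
 [624. 264.]
```

View pics/f2.png

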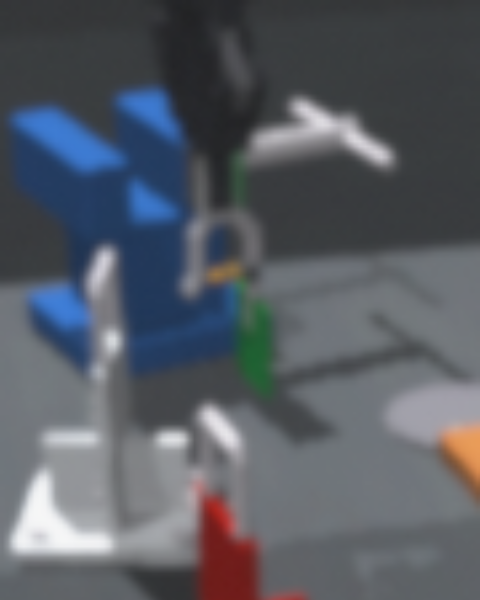

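Request:
{"api": "jog_arm", "payload": {"increments": [{"slide": [0,0,15],"rotation": [0,0,0]},{"slide": [0,0,20],"rotation": [0,0,0]},{"slide": [0,0,15],"rotation": [0,0,0]},{"slide": [0,0,10],"rotation": [0,0,0]},{"slide": [0,0,0],"rotation": [0,0,0]},{"slide": [0,0,0],"rotation": [0,0,0]},{"slide": [0,0,0],"rotation": [0,0,0]}]}}

```text
time: 10.57
tool_pos: [0.4963, 0.0713, 0.2646]
tool_rot: [-0.0, 0.996, 0.088, 0.0]
contact_force: [1.1, -0.1, -1.7]
gripper_width: 0.109
```

```bash
python3 look.py k "" wrist,side
python3 - <<'E'
from h import *
a=cv2.imread('pics/k_wrist.png')[120:370,180:380];a=cv2.resize(a,None,fx=2.4,fy=2.4,interpolation=2)
b=cv2.imread('pics/k_side.png')[90:240,215:305];b=cv2.resize(b,(360,600),interpolation=2)
cv2.imwrite('pics/kz.png',cv2.resize(np.hstack([a,b]),(800,571)))
E
```

```text
10.57 [0.4963 0.0713 0.2646] [-1.000e-04  9.961e-01  8.830e-02  0.000e+00] [ 1.1 -0.1 -1.7] 0.109
```

View pics/kz.png

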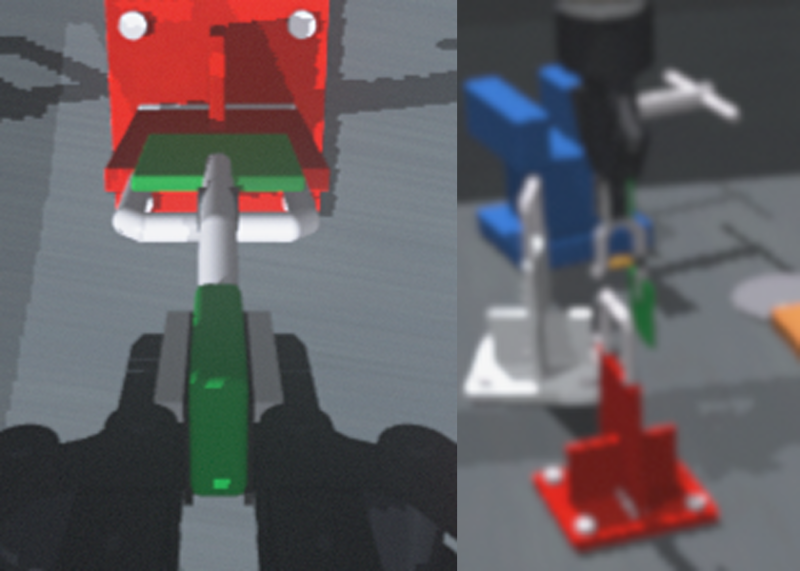

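Run:
```python
from fit import *
D=pickle.load(open('k.pkl','rb'));g=D['wrist']
print(g['camera_matrix'][0][0])
k=2.4*800/840; un=lambda u,v:(u/k+180,v/k+120)
s=state();TR=toolR(s);seat=s['tool_pos']+TR@np.array([-1.2,-.7,15.1])/1e3
print('seat',seat)
c=un(215.5,228)
for z in (.185,.19,.195,.2):
    X=onz(g,c,z); d=TR.T@(X-seat)*1e3
    L=onz(g,un(113,226),z-.006);Rr=onz(g,un(318,228),z-.006)
    print(z,np.round(X,4),'bar-seat in tool',np.round(d,1),'width',np.linalg.norm(L-Rr))
```

```text
312.3071136595546
seat [0.49525576 0.07187045 0.25002628]
0.185 [0.4935 0.0717 0.185 ] bar-seat in tool [-1.8 -0.2 65. ] width 0.07040725882376336
0.19 [0.4954 0.0721 0.19  ] bar-seat in tool [ 0.2 -0.2 60. ] width 0.06887036682298937
0.195 [0.4973 0.0724 0.195 ] bar-seat in tool [ 2.1 -0.1 55. ] width 0.06733347482221543
0.2 [0.4992 0.0727 0.2   ] bar-seat in tool [ 4.  -0.1 50. ] width 0.0657965828214414
```

Request:
{"api": "jog_arm", "payload": {"increments": [{"slide": [0,0,8],"rotation": [0,0,0]},{"slide": [0,0,6],"rotation": [0,0,0]},{"slide": [0,0,3],"rotation": [0,0,0]},{"slide": [0,0,0],"rotation": [0,0,0]},{"slide": [0,0,0],"rotation": [0,0,0]},{"slide": [0,0,0],"rotation": [0,0,0]}]}}

```text
time: 11.17
tool_pos: [0.4958, 0.0714, 0.2467]
tool_rot: [-0.0, 0.996, 0.088, -0.001]
contact_force: [0.0, 0.8, -1.8]
gripper_width: 0.108
```

```bash
python3 look.py l "" wrist,side
python3 - <<'E'
from h import *
a=cv2.imread('pics/l_wrist.png')[120:370,180:380];a=cv2.resize(a,None,fx=2.4,fy=2.4,interpolation=2)
b=cv2.imread('pics/l_side.png')[120:190,225:295];b=cv2.resize(b,(360,360),interpolation=2);b=np.vstack([b,np.zeros((240,360,3),'uint8')])
cv2.imwrite('pics/lz.png',cv2.resize(np.hstack([a,b]),(800,571)))
E
```

```text
11.17 [0.4958 0.0714 0.2467] [-2.000e-04  9.961e-01  8.830e-02 -8.000e-04] [ 0.   0.8 -1.8] 0.108
```

View pics/lz.png

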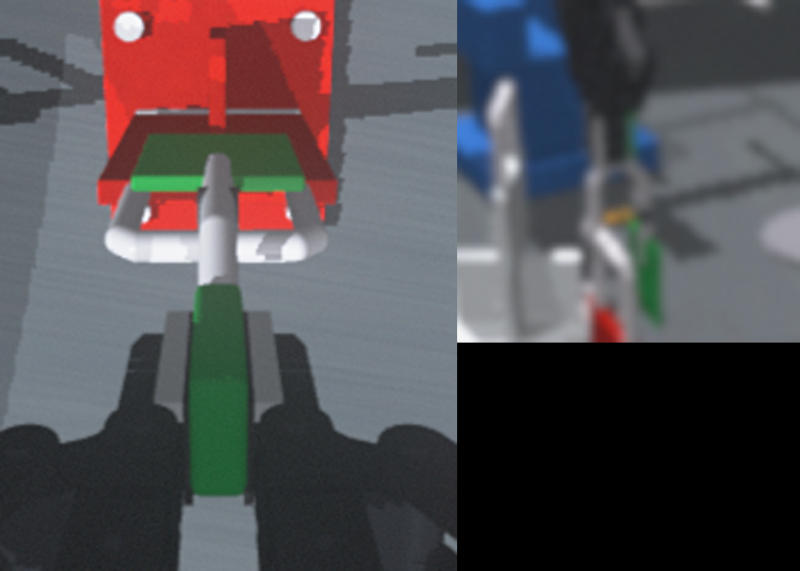

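Run:
```python
from fit import *
D=pickle.load(open('l.pkl','rb'));g=D['wrist']
k=2.4*800/840; un=lambda u,v:(u/k+180,v/k+120)
s=state();TR=toolR(s);seat=s['tool_pos']+TR@np.array([-1.2,-.7,15.1])/1e3
print('seat',seat,s['contact_force'])
for z in (.185,.19,.195):
    X=onz(g,un(215.5,246),z); d=TR.T@(X-seat)*1e3
    L=onz(g,un(105,240),z-.006);Rr=onz(g,un(327,240),z-.006)
    print(z,np.round(X,4),'bar-seat in tool',np.round(d,1),'width',np.linalg.norm(L-Rr))
X=np.array([.4947,.0704,.19]);print(np.round(TR.T@(X-seat)*1e3,1))
```

```text
seat [0.49464185 0.07185101 0.23181872] [-0.73045253  0.78710949 -0.83271791]
0.185 [0.4939 0.0719 0.185 ] bar-seat in tool [-0.7 -0.1 46.8] width 0.07069805769466557
0.19 [0.4959 0.0722 0.19  ] bar-seat in tool [ 1.4 -0.1 41.8] width 0.0690220690915383
0.195 [0.498  0.0726 0.195 ] bar-seat in tool [ 3.4 -0.1 36.8] width 0.06734608048841112
[-0.1  1.5 41.8]
```

Request:
{"api": "jog_arm", "payload": {"increments": [{"slide": [0,0,3],"rotation": [0,0,0]},{"slide": [0,0,3],"rotation": [0,0,0]},{"slide": [0,0,2],"rotation": [0,0,0]},{"slide": [0,0,0],"rotation": [0,0,0]},{"slide": [0,0,0],"rotation": [0,0,0]}]}}

```text
time: 11.68
tool_pos: [0.4956, 0.0714, 0.2382]
tool_rot: [-0.0, 0.996, 0.088, -0.001]
contact_force: [0.1, -0.8, -2.2]
gripper_width: 0.105
```

Request:
{"api": "jog_arm", "payload": {"increments": [{"slide": [0,0,2],"rotation": [0,0,0]},{"slide": [0,0,2],"rotation": [0,0,0]},{"slide": [0,0,0],"rotation": [0,0,0]},{"slide": [0,0,0],"rotation": [0,0,0]}]}}

```text
time: 12.02
tool_pos: [0.4957, 0.0714, 0.2344]
tool_rot: [-0.0, 0.996, 0.088, -0.001]
contact_force: [-0.0, -0.3, -2.3]
gripper_width: 0.107
```

Request:
{"api": "jog_arm", "payload": {"increments": [{"slide": [0,0,2],"rotation": [0,0,0]},{"slide": [0,0,2],"rotation": [0,0,0]},{"slide": [0,0,0],"rotation": [0,0,0]},{"slide": [0,0,0],"rotation": [0,0,0]}]}}

```text
time: 12.35
tool_pos: [0.4962, 0.0714, 0.2319]
tool_rot: [-0.0, 0.996, 0.088, -0.0]
contact_force: [-0.8, -0.0, 4.2]
gripper_width: 0.107
```

Request:
{"api": "jog_arm", "payload": {"increments": [{"slide": [0,0,2],"rotation": [0,0,0]},{"slide": [0,0,2],"rotation": [0,0,0]},{"slide": [0,0,0],"rotation": [0,0,0]},{"slide": [0,0,0],"rotation": [0,0,0]}]}}

```text
time: 12.68
tool_pos: [0.4962, 0.0714, 0.2274]
tool_rot: [-0.0, 0.996, 0.088, -0.0]
contact_force: [-0.8, 0.3, 5.3]
gripper_width: 0.106
```

Request:
{"api": "jog_arm", "payload": {"increments": [{"slide": [0,0,2],"rotation": [0,0,0]},{"slide": [0,0,2],"rotation": [0,0,0]},{"slide": [0,0,0],"rotation": [0,0,0]},{"slide": [0,0,0],"rotation": [0,0,0]}]}}

```text
time: 13.02
tool_pos: [0.4968, 0.0714, 0.2238]
tool_rot: [-0.0, 0.996, 0.088, 0.001]
contact_force: [0.2, -0.5, 5.3]
gripper_width: 0.109
```

```bash
python3 look.py m "" wrist,side
python3 - <<'E'
from h import *
a=cv2.imread('pics/m_wrist.png')[120:370,180:380];a=cv2.resize(a,None,fx=2.4,fy=2.4,interpolation=2)
b=cv2.imread('pics/m_side.png')[120:190,225:295];b=cv2.resize(b,(360,360),interpolation=2);b=np.vstack([b,np.zeros((240,360,3),'uint8')])
cv2.imwrite('pics/mz.png',cv2.resize(np.hstack([a,b]),(800,571)))
E
```

```text
13.02 [0.4968 0.0714 0.2238] [-1.000e-04  9.961e-01  8.830e-02  8.000e-04] [ 0.2 -0.5  5.3] 0.109
```

View pics/mz.png

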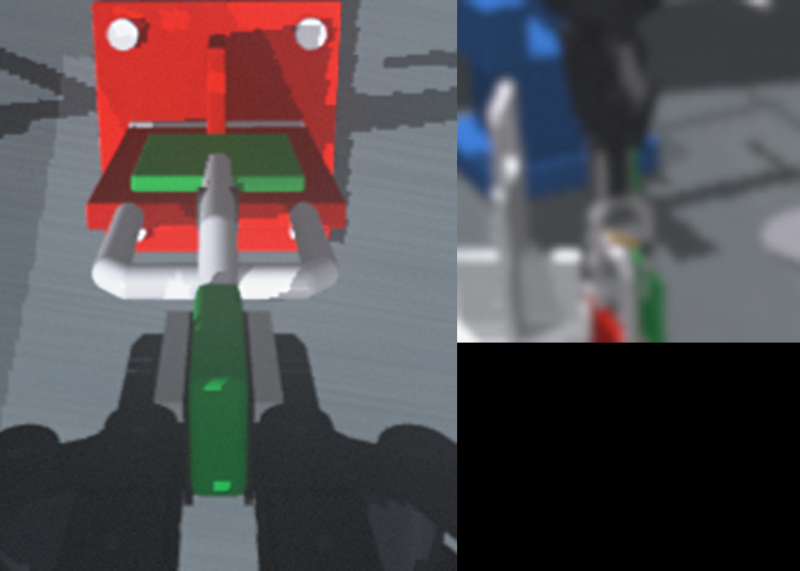

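Request:
{"api": "jog_arm", "payload": {"increments": [{"slide": [0,0,2],"rotation": [0,0,0]},{"slide": [0,0,2],"rotation": [0,0,0]},{"slide": [0,0,2],"rotation": [0,0,0]},{"slide": [0,0,0],"rotation": [0,0,0]},{"slide": [0,0,0],"rotation": [0,0,0]}]}}

```text
time: 13.53
tool_pos: [0.4973, 0.0714, 0.2177]
tool_rot: [-0.0, 0.996, 0.088, 0.002]
contact_force: [3.2, 0.9, 3.9]
gripper_width: 0.108
```

Request:
{"api": "jog_arm", "payload": {"increments": [{"slide": [0,0,2],"rotation": [0,0,0]},{"slide": [0,0,2],"rotation": [0,0,0]},{"slide": [0,0,2],"rotation": [0,0,0]},{"slide": [0,0,0],"rotation": [0,0,0]},{"slide": [0,0,0],"rotation": [0,0,0]}]}}

```text
time: 13.95
tool_pos: [0.4971, 0.0715, 0.2108]
tool_rot: [-0.0, 0.996, 0.088, 0.001]
contact_force: [7.2, 0.5, -0.6]
gripper_width: 0.109
```

Request:
{"api": "jog_arm", "payload": {"increments": [{"slide": [0,0,2],"rotation": [0,0,0]},{"slide": [0,0,2],"rotation": [0,0,0]},{"slide": [0,0,0],"rotation": [0,0,0]},{"slide": [0,0,0],"rotation": [0,0,0]}]}}

```text
time: 14.28
tool_pos: [0.497, 0.0716, 0.206]
tool_rot: [-0.0, 0.996, 0.088, 0.001]
contact_force: [8.2, 1.9, -2.0]
gripper_width: 0.11
```

Request:
{"api": "jog_arm", "payload": {"increments": [{"slide": [0,0,1],"rotation": [0,0,0]},{"slide": [0,0,1],"rotation": [0,0,0]},{"slide": [0,0,0],"rotation": [0,0,0]},{"slide": [0,0,0],"rotation": [0,0,0]}]}}

```text
time: 14.62
tool_pos: [0.494, 0.0713, 0.2025]
tool_rot: [-0.0, 0.996, 0.088, -0.003]
contact_force: [-0.6, 0.4, -1.7]
gripper_width: 0.105
```

Request:
{"api": "jog_arm", "payload": {"increments": [{"slide": [0,0,1],"rotation": [0,0,0]},{"slide": [0,0,1],"rotation": [0,0,0]},{"slide": [0,0,0],"rotation": [0,0,0]},{"slide": [0,0,0],"rotation": [0,0,0]}]}}

```text
time: 14.95
tool_pos: [0.4954, 0.0714, 0.2022]
tool_rot: [-0.0, 0.996, 0.088, -0.001]
contact_force: [0.2, -0.8, -1.9]
gripper_width: 0.109
```

```bash
python3 look.py n "" side,wrist
python3 - <<'E'
from h import *
b=cv2.imread('pics/n_side.png')[130:190,235:290];b=cv2.resize(b,None,fx=8,fy=8,interpolation=2)
cv2.imwrite('pics/nz.png',b)
E
```

```text
14.95 [0.4954 0.0714 0.2022] [-2.000e-04  9.961e-01  8.830e-02 -1.300e-03] [ 0.2 -0.8 -1.9] 0.109
```

View pics/nz.png

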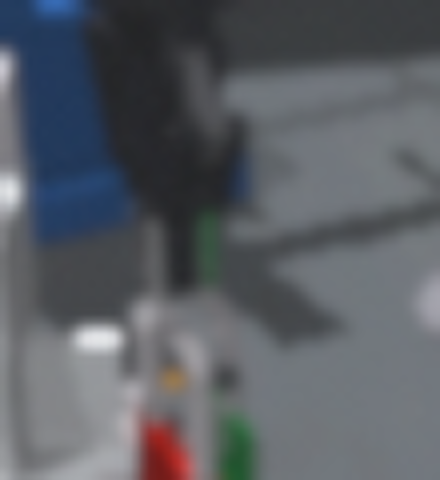

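Request:
{"api": "jog_arm", "payload": {"increments": [{"slide": [0,0,-3],"rotation": [0,0,0]},{"slide": [0,0,-3],"rotation": [0,0,0]},{"slide": [0,0,-3],"rotation": [0,0,0]},{"slide": [0,0,-2],"rotation": [0,0,0]},{"slide": [0,0,0],"rotation": [0,0,0]},{"slide": [0,0,0],"rotation": [0,0,0]}]}}

```text
time: 15.55
tool_pos: [0.4959, 0.0714, 0.214]
tool_rot: [-0.0, 0.996, 0.088, -0.001]
contact_force: [0.7, 0.4, -1.7]
gripper_width: 0.107
```

Request:
{"api": "jog_arm", "payload": {"increments": [{"slide": [0,0,-1],"rotation": [0,0,0]},{"slide": [0,0,-1],"rotation": [0,0,0]},{"slide": [0,0,0],"rotation": [0,0,0]},{"slide": [0,0,0],"rotation": [0,0,0]}]}}

```text
time: 15.88
tool_pos: [0.4957, 0.0714, 0.2156]
tool_rot: [-0.0, 0.996, 0.088, -0.001]
contact_force: [-0.0, -0.2, -2.1]
gripper_width: 0.11
```

Request:
{"api": "jog_arm", "payload": {"increments": [{"slide": [0,0,-1],"rotation": [0,0,0]},{"slide": [0,0,0],"rotation": [0,0,0]},{"slide": [0,0,0],"rotation": [0,0,0]}]}}

```text
time: 16.13
tool_pos: [0.4957, 0.0714, 0.2166]
tool_rot: [-0.0, 0.996, 0.088, -0.001]
contact_force: [0.1, -0.4, -1.6]
gripper_width: 0.112
```

Request:
{"api": "jog_arm", "payload": {"increments": [{"slide": [0,0,-1],"rotation": [0,0,0]},{"slide": [0,0,0],"rotation": [0,0,0]},{"slide": [0,0,0],"rotation": [0,0,0]}]}}

```text
time: 16.38
tool_pos: [0.4956, 0.0714, 0.2171]
tool_rot: [-0.0, 0.996, 0.088, -0.001]
contact_force: [0.5, 0.0, -5.0]
gripper_width: 0.107
```

Request:
{"api": "jog_arm", "payload": {"increments": [{"slide": [0,0,-1],"rotation": [0,0,0]},{"slide": [0,0,0],"rotation": [0,0,0]},{"slide": [0,0,0],"rotation": [0,0,0]}]}}

```text
time: 16.63
tool_pos: [0.4954, 0.0714, 0.2174]
tool_rot: [-0.0, 0.996, 0.088, -0.001]
contact_force: [2.6, 0.4, -9.9]
gripper_width: 0.104
```

Request:
{"api": "jog_arm", "payload": {"increments": [{"slide": [0,0,-0.5],"rotation": [0,0,0]},{"slide": [0,0,0],"rotation": [0,0,0]},{"slide": [0,0,0],"rotation": [0,0,0]},{"slide": [0,0,0],"rotation": [0,0,0]},{"slide": [0,0,0],"rotation": [0,0,0]},{"slide": [0,0,0],"rotation": [0,0,0]}]}}

```text
time: 17.13
tool_pos: [0.4953, 0.0714, 0.2178]
tool_rot: [-0.0, 0.996, 0.088, -0.002]
contact_force: [5.4, 0.8, -20.1]
gripper_width: 0.105
```

```bash
python3 look.py o "" side,wrist
python3 - <<'E'
from h import *
b=cv2.imread('pics/o_side.png')[120:200,230:300];b=cv2.resize(b,None,fx=7,fy=7,interpolation=2)
cv2.imwrite('pics/oz.png',b)
E
```

```text
17.13 [0.4953 0.0714 0.2178] [-3.000e-04  9.961e-01  8.830e-02 -1.700e-03] [  5.4   0.8 -20.1] 0.105
```

View pics/oz.png

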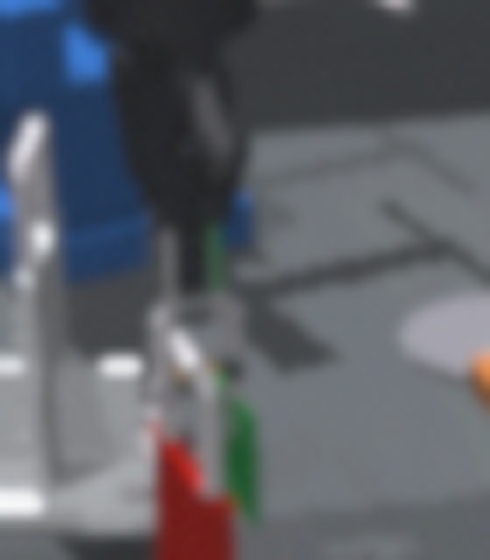

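Request:
{"api": "jog_arm", "payload": {"increments": [{"slide": [0,0,0.9],"rotation": [0,0,0]},{"slide": [0,0,0],"rotation": [0,0,0]}]}}

```text
time: 17.4
tool_pos: [0.4953, 0.0714, 0.2177]
tool_rot: [-0.0, 0.996, 0.088, -0.001]
contact_force: [3.8, -0.2, -17.0]
gripper_width: 0.109
```

Request:
{"api": "jog_arm", "payload": {"increments": [{"slide": [0,0,0.8],"rotation": [0,0,0]},{"slide": [0,0,0],"rotation": [0,0,0]}]}}

```text
time: 17.57
tool_pos: [0.4955, 0.0714, 0.2176]
tool_rot: [-0.0, 0.996, 0.088, -0.001]
contact_force: [2.1, 0.5, -14.1]
gripper_width: 0.108
```

Request:
{"api": "jog_arm", "payload": {"increments": [{"slide": [0,0,0],"rotation": [0,0,0]}]}}

```text
time: 17.65
tool_pos: [0.4955, 0.0714, 0.2176]
tool_rot: [-0.0, 0.996, 0.088, -0.001]
contact_force: [1.9, -0.4, -14.9]
gripper_width: 0.107
```

Request:
{"api": "jog_arm", "payload": {"increments": [{"slide": [0,0,0.4],"rotation": [0,0,0]},{"slide": [0,0,0],"rotation": [0,0,0]},{"slide": [0,0,0],"rotation": [0,0,0]}]}}

```text
time: 17.9
tool_pos: [0.4957, 0.0714, 0.2175]
tool_rot: [-0.0, 0.996, 0.088, -0.001]
contact_force: [0.7, -0.8, -11.1]
gripper_width: 0.113
```

Request:
{"api": "jog_arm", "payload": {"increments": [{"slide": [0,0,0],"rotation": [0,0,0]},{"slide": [0,0,0],"rotation": [0,0,0]}]}}

```text
time: 18.07
tool_pos: [0.4957, 0.0714, 0.2175]
tool_rot: [-0.0, 0.996, 0.088, -0.001]
contact_force: [-0.5, 0.3, -11.1]
gripper_width: 0.109
```

Request:
{"api": "jog_arm", "payload": {"increments": [{"slide": [0,0,0],"rotation": [0,0,0]},{"slide": [0,0,0],"rotation": [0,0,0]},{"slide": [0,0,0],"rotation": [0,0,0]}]}}

```text
time: 18.32
tool_pos: [0.4958, 0.0714, 0.2174]
tool_rot: [-0.0, 0.996, 0.088, -0.001]
contact_force: [-0.9, -0.2, -10.0]
gripper_width: 0.106
```

Request:
{"api": "jog_arm", "payload": {"increments": [{"slide": [0,0,2],"rotation": [0,0,0]},{"slide": [0,0,3],"rotation": [0,0,0]},{"slide": [0,0,3],"rotation": [0,0,0]},{"slide": [0,0,3],"rotation": [0,0,0]},{"slide": [0,0,3],"rotation": [0,0,0]},{"slide": [0,0,0],"rotation": [0,0,0]},{"slide": [0,0,0],"rotation": [0,0,0]}]}}

```text
time: 18.9
tool_pos: [0.4957, 0.0714, 0.2029]
tool_rot: [-0.0, 0.996, 0.088, -0.001]
contact_force: [0.3, -1.9, -2.0]
gripper_width: 0.11
```

Request:
{"api": "jog_arm", "payload": {"increments": [{"slide": [0,0,1],"rotation": [0,0,0]},{"slide": [0,0,1],"rotation": [0,0,0]},{"slide": [0,0,0],"rotation": [0,0,0]},{"slide": [0,0,0],"rotation": [0,0,0]}]}}

```text
time: 19.23
tool_pos: [0.4957, 0.0714, 0.201]
tool_rot: [-0.0, 0.996, 0.088, -0.001]
contact_force: [-0.4, 1.4, -0.9]
gripper_width: 0.11
```

Request:
{"api": "jog_arm", "payload": {"increments": [{"slide": [0,0,1],"rotation": [0,0,0]},{"slide": [0,0,0],"rotation": [0,0,0]},{"slide": [0,0,0],"rotation": [0,0,0]}]}}

```text
time: 19.48
tool_pos: [0.4957, 0.0714, 0.2001]
tool_rot: [-0.0, 0.996, 0.088, -0.001]
contact_force: [-1.5, -0.2, -2.1]
gripper_width: 0.107
```

Request:
{"api": "jog_arm", "payload": {"increments": [{"slide": [0,0,1],"rotation": [0,0,0]},{"slide": [0,0,0],"rotation": [0,0,0]},{"slide": [0,0,0],"rotation": [0,0,0]}]}}

```text
time: 19.73
tool_pos: [0.4957, 0.0714, 0.1996]
tool_rot: [-0.0, 0.996, 0.088, -0.001]
contact_force: [-2.0, -0.4, 2.6]
gripper_width: 0.106
```

Request:
{"api": "jog_arm", "payload": {"increments": [{"slide": [0,0,-0.6],"rotation": [0,0,0]},{"slide": [0,0,0],"rotation": [0,0,0]},{"slide": [0,0,0],"rotation": [0,0,0]}]}}

```text
time: 19.98
tool_pos: [0.4957, 0.0713, 0.1997]
tool_rot: [-0.0, 0.996, 0.088, -0.001]
contact_force: [-2.4, -1.1, 1.7]
gripper_width: 0.109
```

Request:
{"api": "jog_arm", "payload": {"fingers": 0.35, "increments": [{"slide": [0,0,0],"rotation": [0,0,0]},{"slide": [0,0,0],"rotation": [0,0,0]},{"slide": [0,0,0],"rotation": [0,0,0]},{"slide": [0,0,0],"rotation": [0,0,0]},{"slide": [0,0,0],"rotation": [0,0,0]},{"slide": [0,0,0],"rotation": [0,0,0]}]}}

```text
time: 20.48
tool_pos: [0.4958, 0.0714, 0.1996]
tool_rot: [-0.0, 0.996, 0.088, -0.001]
contact_force: [0.1, 0.5, 0.5]
gripper_width: 0.346
```

```bash
python3 look.py p "" side,wrist
python3 - <<'E'
from h import *
a=cv2.imread('pics/p_wrist.png')[120:370,180:380];a=cv2.resize(a,None,fx=2.4,fy=2.4,interpolation=2)
b=cv2.imread('pics/p_side.png')[120:220,230:290];b=cv2.resize(b,(360,600),interpolation=2)
cv2.imwrite('pics/pz.png',cv2.resize(np.hstack([a,b]),(800,571)))
E
```

```text
20.48 [0.4958 0.0714 0.1996] [-2.000e-04  9.961e-01  8.830e-02 -8.000e-04] [0.1 0.5 0.5] 0.346
```

View pics/pz.png

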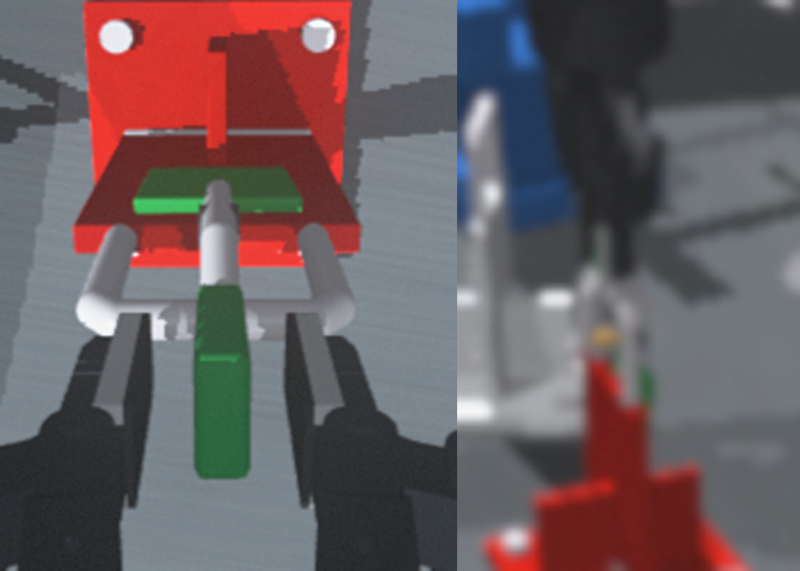

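Request:
{"api": "jog_arm", "payload": {"increments": [{"slide": [0,0,-8],"rotation": [0,0,0]},{"slide": [0,0,-12],"rotation": [0,0,0]},{"slide": [0,0,-20],"rotation": [0,0,0]},{"slide": [0,0,-25],"rotation": [0,0,0]},{"slide": [0,0,-30],"rotation": [0,0,0]},{"slide": [0,20,-25],"rotation": [0,0,0]},{"slide": [-10,25,0],"rotation": [0,0,0]},{"slide": [-10,25,0],"rotation": [0,0,0]},{"slide": [-10,25,0],"rotation": [0,0,0]},{"slide": [0,0,0],"rotation": [0,0,0]},{"slide": [0,0,0],"rotation": [0,0,0]},{"slide": [0,0,0],"rotation": [0,0,0]}]}}

```text
time: 21.58
tool_pos: [0.4833, -0.0272, 0.3206]
tool_rot: [-0.0, 0.996, 0.088, -0.0]
contact_force: [0.3, -0.4, 1.0]
gripper_width: 0.35
```

```bash
python3 look.py q "" side,wrist
python3 - <<'E'
from h import *
a=cv2.imread('pics/q_wrist.png')[30:230,60:260];a=cv2.resize(a,None,fx=2.2,fy=2.2,interpolation=2)
b=cv2.imread('pics/q_side.png')[130:240,230:310];b=cv2.resize(b,(320,440),interpolation=2)
cv2.imwrite('pics/qz.png',np.hstack([a,b]))
E
```

```text
21.58 [ 0.4833 -0.0272  0.3206] [-2.000e-04  9.961e-01  8.820e-02 -2.000e-04] [ 0.3 -0.4  1. ] 0.35
```

View pics/qz.png

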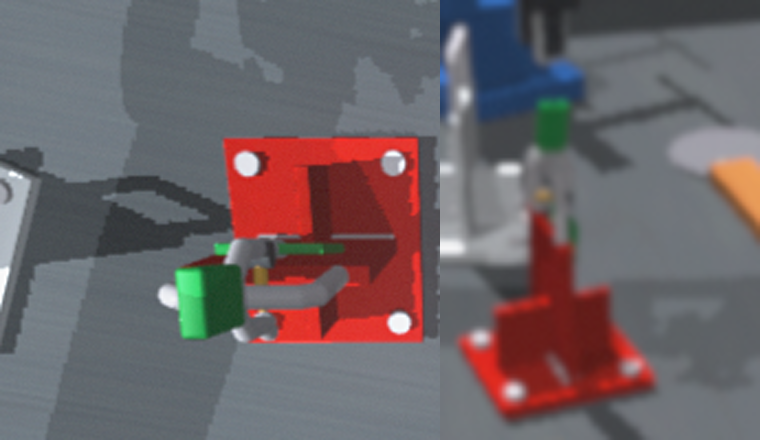

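View pics/q_side.png

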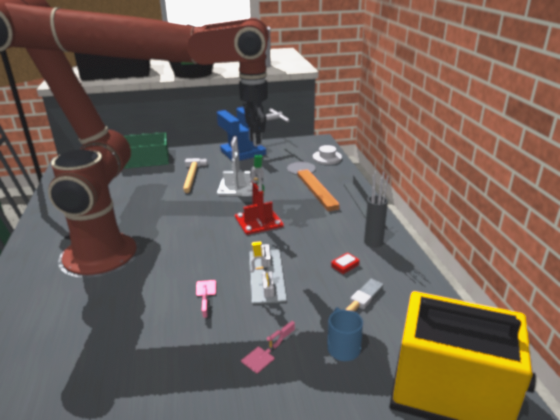

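```bash
python3 -c "
from h import *
print(manip.job_done());s=state();print(s['time'],np.round(s['contact_force'],1))
grab('wrist','z_wrist.png')"
```

```text
the job is handed in; nothing more can be done
None
the job is handed in; nothing more can be done
```

The green tag now hangs by its hook from the red stand's eye with the gate shut, and I handed the job in at about 21.7 s.

- **Clipping:** I took the tag from the rack and pressed its hook down over the bar. The push stayed at about 7 N upward, plus up to about 8 N sideways from the gate. The force then dropped away as the gate snapped shut.
- **Tug:** the gate stopped the bar about 16 mm below first contact, as expected, and held. The pull crept up to about 18 N for a fraction of a second before I eased it back. I then held it at 8–9 N for about 0.4 s. That brief pull is well over the 10 N asked for.
- **Lowering and release:** I lowered the tag until the bow rested on the bar with a few newtons of contact, then opened the fingers. It settled with a small swing, and I withdrew the arm with no contact.
- **Last checks:** the final side and wrist pictures show the tag hanging on the eye with the brass gate under the bar. The side picture shows the yellow tag still in the rack and the electrode tube still standing. The gate is only a few pixels wide in the side view, so "shut" rests on the force drop, the tug and the wrist picture. I could not take a picture after handing in.

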